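Lay a box frame face down against the stop

TASK

Tip the larger of the two standing oak box frames over by pushing high on its back, so that it lands glass side down inside the rectangle marked on the fitting board, not yet touching the stop strip. Then push it along the board, lying flat, until its end rests square against the stop strip, still between the side lines. Only push with the fingers, never lift or carry it, and leave the smaller frame and all the other things as they are.

Things in the scene. Friction and masses are not known exactly. Their poses are not given: they have to be found in the camera images.
- board: Fitting board, light wood, fixed at a varying yaw. Origin at bench level below the marked rectangle's middle; x points to the stop strip, z up; top face at z = 12 mm; spans x -195 to 155, y -160 to 160 mm. Flush dark inlaid lines mark the rectangle: near line at x = -105 mm, side lines at y = -85 and 85 mm (inner edges). Its far side is the stop strip, face at x = 105 mm.
- stop (a point): Middle of the foot of the stop strip's stop face, at the board's top face. The strip is dark wood, fixed across the board, 170 mm long along the board's y, 25 mm thick, 25 mm high above the board. Axes as the board's.
- big_frame: Larger oak box frame, loose, solid to the touch: 45 mm thick (x), 110 wide (y), 140 tall (z), 0.25 to 0.5 kg. Starts upright on the board, within 5 degrees of square, glass side (+x) toward the stop strip, card back with two brass turn buttons (-x) away from it, foot 17 to 37 mm over the near line. Origin: centre of its underside as it stands. Lying face down: z to the stop, x down, 45 mm high.
- big_mid (a point): Middle of the larger frame's volume, 70 mm along its z from its origin.
- big_foot (a point): Middle of the larger frame's front lower edge (glass side), 22.5 mm along its x from its origin. A high push on the back tips it about this edge, which stays nearly in place; past about 18 degrees (45 mm of travel at the top) it falls over by itself.
- small_frame: Smaller oak box frame, loose bystander standing on the board near one end of the stop strip at board y about +125 mm: 35 mm thick (x), 70 mm wide (y), 95 mm tall (z). Origin: centre of its underside.
- cork_pad0: Cork bumper pad, disc 36 mm across, 8 mm high, loose bystander lying on the board outside the rectangle on its +y side. Origin: centre of underside.
- cork_pad1: Cork bumper pad like the other, on the board outside the rectangle on its -y side. Origin: centre of underside.
- easel_back: Brass hinged easel back, folded and lying flat, 80 x 45 mm, 10 mm high, loose bystander on the board outside the rectangle on its -y side. Origin: centre of underside.
- oak_square: Square oak frame, 160 mm outside, 18 mm high, loose bystander lying on the grey cast iron turntable (270 mm across, 44 mm high) at the left of the bench. Origin: centre of underside.
- tacker: Blue steel staple tacker, 150 mm long (x), 26 mm wide, 75 mm high, loose bystander on the bench at the right. Origin: centre of underside.
- mat_cutter: Green plastic mat cutter, 130 x 60 mm, 60 mm high, loose bystander on the bench at the right. Origin: centre of underside.

How it is judged:
By the outcome, as a careful person would: the job done as asked, in the order asked, and still so for the second after the job is handed in, with the robot touching nothing.
It also fails if it takes over 51 s, if anything falls off the work surface, if the arm or the gripper's body presses on something with over 40 N, if the wrist force passes 120 N, or if a joint passes its speed limit or range.

ROBOT

A 6-joint arm with a two-finger parallel gripper is mounted at the origin on the work surface. World frame = base frame: x ahead of the robot, y to its left, z up, the work surface at z = 0. Lengths are in m, angles in rad, forces in N, time in s.
With the tool pointing down it reaches from about 0.25 to 0.725 m from the base axis. Payload 4 kg.
Tool frame: the origin (TCP) lies at the very end of the fingers, on their centre line; the grasp point (between the pads) lies behind it (robot.tcp_to_grasp is the z of the grasp point in the tool frame, in m); z points along the fingers, y is the line along which they close (so a half turn about z gives the same grasp; the last joint's range is limited). The gripper opens to 85 mm and grips with 20 to 120 N. Pads are 22 mm wide; open, the fingers measure 114 mm over their backs; the gripper's body (76 mm by 85 mm) begins 54 mm behind the grasp point. The pads swing forward as they close: fully open they stand 13 mm farther back than shut.
Start: joints at [-1.31, 0.241, 0.005, 1.335, 0, 1.571], TCP at [0.129, -0.483, 0.231] pointing down, gripper open.
Joint ranges: [-2.72, 2.72], [-1.05, 1.87], [-1.09, 1.28], [-1.99, 2.15], [-1.42, 1.44], [-3.14, 3.14]. Speed limits (rad/s): [2.79, 2.79, 3.14, 3.14, 3.14, 3.14].

INTERFACE

Orientations are given as [roll, pitch, yaw] about the fixed x, y, z axes, in that order (R = Rz(yaw) Ry(pitch) Rx(roll)).
In Python, from plant import monitor, vision, ticket, robot gives the robot as it stands.
- The arm moves only by the tool jog_arm, never from a script. Its argument "motion" is a list of rows, each an object of numbers: "x", "y", "z": the shift along the tool's x, y, z in mm; "spin": the turn about the tool's z in rad; "jaw": the opening in per cent of the stroke, from 0 (shut) to 100 (fully open). A call has 1 to 20 rows; each row is the pose to reach, as a shift and turn from the pose commanded when the call began, along the tool's axes at that moment; what a row does not reach only later rows make up. A row lasts 1/8 s, in which the tool goes at most 62.5 mm and 10.7 degrees, less where a joint would pass 70% of its speed; a pose out of reach is approached as far as the arm can. A call with a gripper value outside its range is refused whole. The fingers move at their own pace and stop on an object; the grip force is fixed at half the most. Time passes only in rows, so rows that repeat a pose let the fingers close. It gives the time, the measured TCP pose, the force, the opening and the grip force at its end, in the units of the state.
- monitor.observe(): the state, without advancing time (a new reading comes with each control period).
- vision.read_camera(name): name is "scene" or "top" or "wrist"; returns the picture (480x640x3 uint8, red, green, blue); there is no depth.
- vision.camera_model(name): a dict with "camera_matrix" (3x3 intrinsics, pixels), "rvec" (rotation vector, rad) and "tvec" (3), from world to camera coordinates, as OpenCV has them. Camera axes: x right, y down, z forward; pixel columns grow to the right and rows downward; lengths in m; the calibration is good to about 2 mm. A picture is of the moment at which its call begins: read the wrist's pose just before it. camera_model takes no time and is no camera call; for the wrist camera it gives the pose at the moment of the call.
- ticket.sign_off(): hands the job in; it is judged then, once.
The state is a dict: "t": time; "joint_positions": joint angles; "joint_vel": joint speeds; "joint_torque": joint torques, N m; "tcp_pos": TCP position; "ee_rot": TCP orientation; "ft_force": force on the tool from outside, world axes, zero at the start; "torque": the same for the moment, N m; "gripper_width": finger opening in m; "grip_force": force on a finger pad.
Only numpy, scipy, OpenCV 4.12 (cv2) and the standard library are available. Lean on these libraries where they do the work, as an engineer would, in place of code of your own. Each camera call takes 0.05 s, during which the arm holds its last target. There are 200 camera calls.

## Working session

There is one attempt and no reset: what is moved stays moved. The work goes in short steps, Python scripts to look and compute and a tool call to move; the robot and the scene stay as the last step left them, time stands still between calls to the robot, and variables do not carry over. Pictures are saved under pics/ and viewed, at most 10 in all, crops included, and the job is handed in when it is done.

Besides the shell and the picture viewer there is one more tool, called after "Emit:" by a JSON object that holds its "api" and its "payload", one argument or row to a line. jog_arm: Moves the arm, as the interface text tells. Its arguments: {"type":"object","properties":{"motion":{"type":"array"}},"required":["motion"]}

```bash
mkdir -p pics; python3 - <<'E'
from plant import monitor, vision, ticket, robot
import cv2
s=monitor.observe(); print(s); print([ (k,getattr(robot,k)) for k in dir(robot) if k[0]!='_'])
for n in("scene","top"):
    im=vision.read_camera(n); cv2.imwrite(f"pics/{n}0.png",im[:,:,::-1]); m=vision.camera_model(n);print(n,m)
E
```

```text
{'t': 0.0, 'joint_positions': array([-1.31003908e+00,  2.41444145e-01,  3.69560507e-03,  1.33521356e+00,
       -1.51825754e-05,  1.57078826e+00]), 'joint_vel': array([-0.00185055,  0.00047901, -0.00153441,  0.00103421,  0.00061621,
       -0.00015977]), 'joint_torque': array([ 6.16362158e-04, -3.72319508e+01,  2.52408135e+01,  1.72043924e-02,
       -1.50439078e-04,  4.82794476e-06]), 'tcp_pos': array([ 0.12873352, -0.48246848,  0.23038649]), 'ee_rot': array([-3.13942688e+00,  1.51650596e-05,  2.60765353e-01]), 'ft_force': array([0.22412669, 0.22268241, 0.37183642]), 'torque': array([ 0.00335765,  0.03713907, -0.02834429]), 'grip_force': 0.0, 'gripper_width': 0.08528008429751746}
[('Unreachable', <class 'plant.Unreachable'>), ('tcp_to_grasp', -0.0187)]
scene {'camera_matrix': array([[558.98780833,   0.        , 316.36383442],
       [  0.        , 558.98780833, 236.13274393],
       [  0.        ,   0.        ,   1.        ]]), 'rvec': array([ 1.67660458,  2.09613528, -0.68546954]), 'tvec': array([ 0.09420527, -0.39662925,  2.15352166])}
top {'camera_matrix': array([[557.02455767,   0.        , 322.1067861 ],
       [  0.        , 557.02455767, 232.74173939],
       [  0.        ,   0.        ,   1.        ]]), 'rvec': array([ 2.1480055 , -2.1291255 ,  0.17631724]), 'tvec': array([0.03104356, 0.56580013, 1.33075579])}
```

View pics/top0.png

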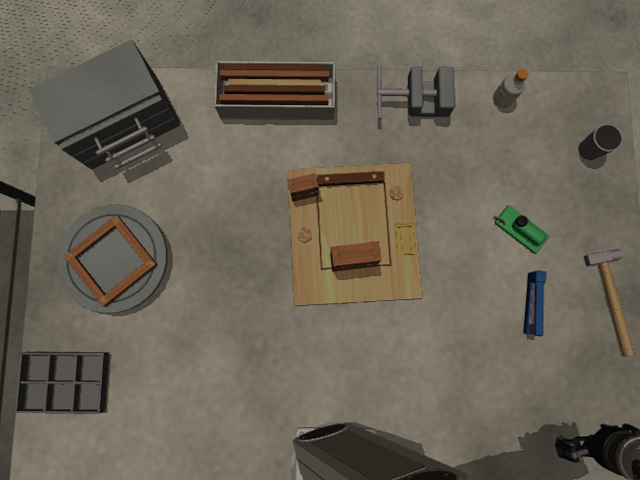

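View pics/scene0.png

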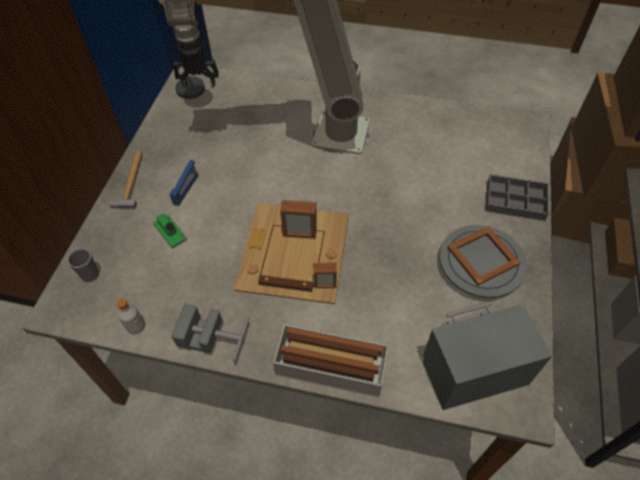

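The top view shows the board (corners ≈ (289,170), (411,164), (422,298), (296,305)), the stop at (350,178), the big frame at (357,256) and the small frame at (303,186). Next I'll measure the board and the big frame.

```bash
cat > h.py <<'E'
import numpy as np, cv2
from plant import monitor, vision
def cam(n):
    m=vision.camera_model(n); return m["camera_matrix"],cv2.Rodrigues(m["rvec"])[0],m["tvec"].reshape(3)
def cast(c,px,z):
    K,R,t=c; px=np.atleast_2d(px).astype(float)
    d=(np.linalg.inv(K)@np.c_[px,np.ones(len(px))].T).T@R
    o=-R.T@t; return o+d*((z-o[2])/d[:,2])[:,None]
def proj(c,P):
    K,R,t=c; return cv2.projectPoints(np.atleast_2d(P).astype(float),cv2.Rodrigues(R)[0],t,K,None)[0][:,0]
def rect(c,mask,z):
    ct=max(cv2.findContours(mask,cv2.RETR_EXTERNAL,cv2.CHAIN_APPROX_NONE)[0],key=cv2.contourArea)[:,0]
    P=cast(c,ct,z)[:,:2]*1000
    return ct,P,cv2.minAreaRect(P.astype(np.float32))
E
python3 - <<'E'
from h import *
im=cv2.imread("pics/top0.png"); c=cam("top")
hsv=cv2.cvtColor(im,cv2.COLOR_BGR2HSV)
for p in [(350,220),(305,290),(345,252),(357,262),(350,180),(320,200),(303,186),(270,200),(415,240)]: print(p,hsv[p[1],p[0]])
print("cam",-c[1].T@c[2])
roi=np.zeros(im.shape[:2],np.uint8); roi[150:320,275:435]=255
m=cv2.inRange(hsv,(8,70,90),(30,255,255))&roi
m=cv2.morphologyEx(m,cv2.MORPH_CLOSE,np.ones((15,15)))
ct,P,r=rect(c,m,.012); print("board",r)
f=cv2.inRange(hsv,(0,120,40),(13,255,255))&roi; f[:230]=0
f=cv2.morphologyEx(f,cv2.MORPH_OPEN,np.ones((3,3)))
ct,P,r=rect(c,f,.152); print("frame",r)
out=im[150:320,275:435].copy(); out[f[150:320,275:435]>0]//=2
b=np.hstack([im[150:320,275:435],cv2.cvtColor(m[150:320,275:435],8),cv2.cvtColor(f[150:320,275:435],8)])
cv2.imwrite("pics/b.png",np.vstack([cv2.resize(b[:,:160],None,fx=3.4,fy=3.4,interpolation=2)]))
cv2.imwrite("pics/b2.png",np.hstack([cv2.resize(im[225:285,310:405],None,fx=4,fy=5,interpolation=0),cv2.cvtColor(cv2.resize(f[225:285,310:405],None,fx=4,fy=5,interpolation=0),8)]))
E
```

```text
(350, 220) [ 19 111 140]
(305, 290) [ 16 120 138]
(345, 252) [ 11 155 110]
(357, 262) [ 11 155 125]
(350, 180) [ 10 163  72]
(320, 200) [ 15 125  88]
(303, 186) [ 11 152 111]
(270, 200) [ 19  44 111]
(415, 240) [ 17 118 140]
cam [0.34410236 0.03916811 1.40430193]
board ((572.5684814453125, -42.492431640625), (350.7693786621094, 321.55615234375), 3.7707793712615967)
frame ((500.8306884765625, -39.595252990722656), (46.29869842529297, 109.52215576171875), 7.285813331604004)
```

View pics/b2.png

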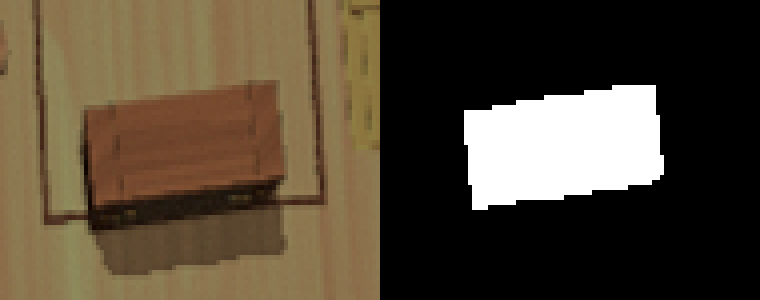

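The sizes fit: the board measures 351×322 mm and the frame 46×110 mm. The board origin is near (592.5, -41.2) at yaw 3.77°. The frame is at (500.8, -39.6) at yaw 7.3°, which puts its foot about 36 mm over the near line, as stated. I'll move in behind it, aligned with its back.

Emit:
{"api": "jog_arm", "payload": {
  "motion": [
    {"x": 35, "y": -28, "z": 0, "spin": 0.01, "jaw": 55},
    {"x": 70, "y": -57, "z": 0, "spin": 0.02, "jaw": 55},
    {"x": 105, "y": -85, "z": 0, "spin": 0.04, "jaw": 55},
    {"x": 140, "y": -114, "z": 0, "spin": 0.05, "jaw": 55},
    {"x": 175, "y": -142, "z": 0, "spin": 0.06, "jaw": 55},
    {"x": 210, "y": -170, "z": 0, "spin": 0.07, "jaw": 55},
    {"x": 245, "y": -199, "z": 0, "spin": 0.08, "jaw": 55},
    {"x": 280, "y": -227, "z": 0, "spin": 0.09, "jaw": 55},
    {"x": 315, "y": -256, "z": 0, "spin": 0.1, "jaw": 55},
    {"x": 350, "y": -284, "z": 0, "spin": 0.11, "jaw": 55},
    {"x": 385, "y": -312, "z": 0, "spin": 0.12, "jaw": 55},
    {"x": 416, "y": -340, "z": 0, "spin": 0.134, "jaw": 55},
    {"x": 416, "y": -340, "z": 0, "spin": 0.134, "jaw": 55},
    {"x": 416, "y": -340, "z": 30, "spin": 0.134, "jaw": 55},
    {"x": 416, "y": -340, "z": 60, "spin": 0.134, "jaw": 55},
    {"x": 416, "y": -340, "z": 90, "spin": 0.134, "jaw": 55},
    {"x": 416, "y": -340, "z": 111, "spin": 0.134, "jaw": 55},
    {"x": 416, "y": -340, "z": 111, "spin": 0.134, "jaw": 55},
    {"x": 416, "y": -340, "z": 111, "spin": 0.134, "jaw": 55}
  ]
}}

```text
t: 2.48
tcp_pos: [0.4434, -0.0478, 0.121]
ee_rot: [3.141, -0.001, 0.126]
ft_force: [0.5, 0.2, -0.3]
gripper_width: 0.0471
grip_force: 0.0
```

Emit:
{"api": "jog_arm", "payload": {
  "motion": [
    {"x": 10},
    {"x": 17},
    {"x": 21},
    {"x": 25},
    {"x": 29},
    {"x": 33},
    {"x": 37},
    {"x": 41},
    {"x": 45},
    {"x": 49},
    {"x": 53},
    {"x": 56},
    {"x": 59},
    {"x": 62},
    {"x": 65},
    {"x": 68},
    {"x": 70},
    {"x": 70},
    {"x": 70},
    {"x": 70}
  ]
}}

```text
invalid input
```

```bash
python3 - <<'E'
from h import *
im=vision.read_camera("top")[:,:,::-1].copy(); s=vision.read_camera("scene")[:,:,::-1]
cv2.imwrite("pics/top1.png",im); 
a=cv2.resize(im[150:320,275:435],(400,425)); b=cv2.resize(s[180:310,220:370],(400,425)); cv2.imwrite("pics/c1.png",np.hstack([a,b]))
print(monitor.observe()["ft_force"])
E
```

```text
[ 0.60041362 -1.22116119  0.6171765 ]
```

View pics/c1.png

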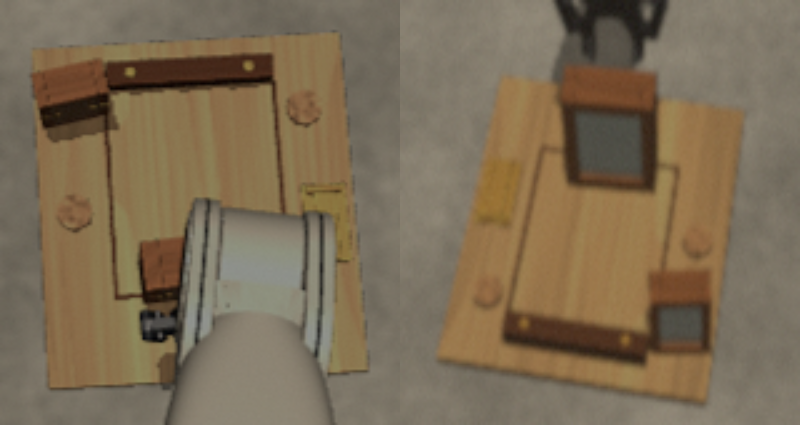

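The first push was refused because each row needs every field. The picture shows the frame still upright at about (165,265) in the left panel, with the gripper behind it. I'll resend with full rows.

Emit:
{"api": "jog_arm", "payload": {
  "motion": [
    {"x": 10, "y": 0, "z": 0, "spin": 0, "jaw": 55},
    {"x": 17, "y": 0, "z": 0, "spin": 0, "jaw": 55},
    {"x": 21, "y": 0, "z": 0, "spin": 0, "jaw": 55},
    {"x": 25, "y": 0, "z": 0, "spin": 0, "jaw": 55},
    {"x": 29, "y": 0, "z": 0, "spin": 0, "jaw": 55},
    {"x": 33, "y": 0, "z": 0, "spin": 0, "jaw": 55},
    {"x": 37, "y": 0, "z": 0, "spin": 0, "jaw": 55},
    {"x": 41, "y": 0, "z": 0, "spin": 0, "jaw": 55},
    {"x": 45, "y": 0, "z": 0, "spin": 0, "jaw": 55},
    {"x": 49, "y": 0, "z": 0, "spin": 0, "jaw": 55},
    {"x": 53, "y": 0, "z": 0, "spin": 0, "jaw": 55},
    {"x": 56, "y": 0, "z": 0, "spin": 0, "jaw": 55},
    {"x": 59, "y": 0, "z": 0, "spin": 0, "jaw": 55},
    {"x": 62, "y": 0, "z": 0, "spin": 0, "jaw": 55},
    {"x": 65, "y": 0, "z": 0, "spin": 0, "jaw": 55},
    {"x": 68, "y": 0, "z": 0, "spin": 0, "jaw": 55},
    {"x": 70, "y": 0, "z": 0, "spin": 0, "jaw": 55},
    {"x": 70, "y": 0, "z": 0, "spin": 0, "jaw": 55},
    {"x": 70, "y": 0, "z": 0, "spin": 0, "jaw": 55},
    {"x": 70, "y": 0, "z": 0, "spin": 0, "jaw": 55}
  ]
}}

```text
t: 5.08
tcp_pos: [0.5125, -0.0385, 0.1203]
ee_rot: [-3.142, 0.0, 0.127]
ft_force: [-0.0, 0.0, -0.3]
gripper_width: 0.0467
grip_force: 0.0
```

```bash
python3 - <<'E'
from h import *
im=vision.read_camera("top")[:,:,::-1].copy(); s=vision.read_camera("scene")[:,:,::-1]
cv2.imwrite("pics/top2.png",im); cv2.imwrite("pics/scene2.png",s)
a=cv2.resize(im[150:320,275:435],(400,425)); b=cv2.resize(s[180:310,220:370],(400,425)); cv2.imwrite("pics/c2.png",np.hstack([a,b]))
E
```

```text
(no output)
```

View pics/c2.png

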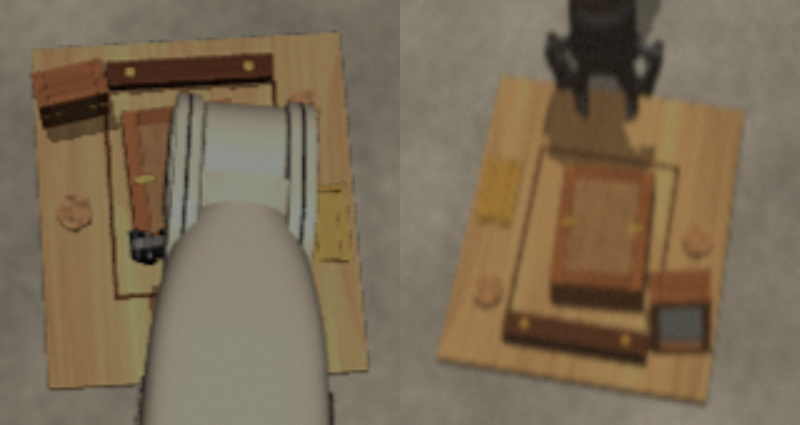

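The frame lies flat, back up, inside the rectangle and clear of the strip. In the right panel its corners are near (563,165), (655,165), (645,295) and (552,290). I'll back off, turn to the board's yaw and measure.

Emit:
{"api": "jog_arm", "payload": {
  "motion": [
    {"x": -30, "y": 0, "z": 0, "spin": 0, "jaw": 55},
    {"x": -60, "y": 0, "z": 0, "spin": 0.02, "jaw": 55},
    {"x": -90, "y": 0, "z": 0, "spin": 0.04, "jaw": 55},
    {"x": -110, "y": 0, "z": 0, "spin": 0.061, "jaw": 55},
    {"x": -110, "y": 0, "z": 0, "spin": 0.061, "jaw": 55},
    {"x": -110, "y": 0, "z": 0, "spin": 0.061, "jaw": 55}
  ]
}}

```text
t: 5.92
tcp_pos: [0.4048, -0.0524, 0.1207]
ee_rot: [3.141, -0.002, 0.066]
ft_force: [0.1, 0.9, -0.4]
gripper_width: 0.0468
grip_force: 0.0
```

```bash
cat > m.py <<'E'
from h import *
import sys
a=np.radians(3.77); R=np.array([[np.cos(a),np.sin(a)],[-np.sin(a),np.cos(a)]]); O=np.array([592.5,-41.2])
def meas(n):
    im=vision.read_camera(n)[:,:,::-1].copy(); c=cam(n); cv2.imwrite(f"pics/{n}_{sys.argv[1]}.png",im)
    # ROI: projected rectangle interior at z=57
    B=np.array([[-98,-84],[-98,84],[104,84],[104,-84]])@R+O
    px=proj(c,np.c_[B/1000,np.full(4,.057)]); roi=np.zeros(im.shape[:2],np.uint8); cv2.fillPoly(roi,[px.astype(np.int32)],255)
    hsv=cv2.cvtColor(im,cv2.COLOR_BGR2HSV)
    f=cv2.inRange(hsv,(0,110,75),(14,255,255))&roi
    f=cv2.morphologyEx(cv2.morphologyEx(f,cv2.MORPH_OPEN,np.ones((3,3))),cv2.MORPH_CLOSE,np.ones((5,5)))
    ct,P,r=rect(c,f,.057); Q=(cv2.boxPoints(r)-O)@R.T
    print(n,"size",np.round(r[1],1),"ang-board",round(r[2]-3.77,2),"centre",np.round((np.array(r[0])-O)@R.T,1),"corners",np.round(Q,1).tolist())
    x0,y0=np.maximum(px.min(0).astype(int)-15,0); x1,y1=px.max(0).astype(int)+15
    cr=im.copy(); cv2.drawContours(cr,[proj(c,np.c_[cv2.boxPoints(r)/1000,np.full(4,.057)]).astype(np.int32)],-1,(0,255,0),1)
    return cv2.resize(cr[y0:y1,x0:x1],(400,450))
cv2.imwrite(f"pics/m{sys.argv[1]}.png",np.hstack([meas("top"),meas("scene")]))
E
python3 m.py 3
```

```text
top size [140.1 110. ] ang-board 3.67 centre [ 6.2 13.3] corners [[-67.2, 63.7], [-60.1, -46.0], [79.6, -37.1], [72.6, 72.7]]
scene size [141.5 112.7] ang-board 3.54 centre [ 6.8 16.7] corners [[-67.3, 68.6], [-60.3, -43.9], [80.9, -35.2], [73.9, 77.3]]
```

View pics/m3.png

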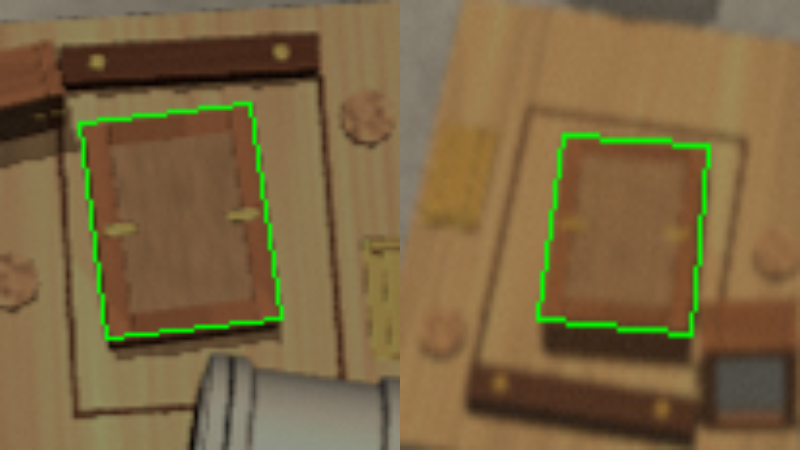

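Both views agree. The frame is 140×110 mm, turned 3.6° with its -y end leading. Its front corners are at x = 73 and 80 (strip at 105), and y runs from -46 to 73. I'll lower the fingers behind its underside, aligned with the board.

Emit:
{"api": "jog_arm", "payload": {
  "motion": [
    {"x": 20, "y": -4, "z": 30, "spin": 0, "jaw": 55},
    {"x": 40, "y": -8, "z": 60, "spin": 0, "jaw": 55},
    {"x": 60, "y": -11, "z": 85, "spin": 0, "jaw": 55},
    {"x": 70, "y": -11, "z": 93, "spin": 0, "jaw": 55},
    {"x": 85, "y": -11, "z": 93, "spin": 0, "jaw": 55},
    {"x": 95, "y": -11, "z": 93, "spin": 0, "jaw": 55},
    {"x": 102, "y": -11, "z": 93, "spin": 0, "jaw": 55},
    {"x": 106, "y": -11, "z": 93, "spin": 0, "jaw": 55},
    {"x": 110, "y": -11, "z": 93, "spin": 0, "jaw": 55},
    {"x": 113, "y": -11, "z": 93, "spin": 0, "jaw": 55},
    {"x": 116, "y": -11, "z": 93, "spin": 0, "jaw": 55},
    {"x": 119, "y": -11, "z": 93, "spin": 0, "jaw": 55},
    {"x": 122, "y": -11, "z": 93, "spin": 0, "jaw": 55},
    {"x": 125, "y": -11, "z": 93, "spin": 0, "jaw": 55},
    {"x": 128, "y": -11, "z": 93, "spin": 0, "jaw": 55},
    {"x": 131, "y": -11, "z": 93, "spin": 0, "jaw": 55},
    {"x": 133, "y": -11, "z": 93, "spin": 0, "jaw": 55},
    {"x": 135, "y": -11, "z": 93, "spin": 0, "jaw": 55},
    {"x": 135, "y": -11, "z": 93, "spin": 0, "jaw": 55}
  ]
}}

```text
t: 8.4
tcp_pos: [0.538, -0.0326, 0.0274]
ee_rot: [3.141, -0.001, 0.066]
ft_force: [-0.0, -0.4, -0.2]
gripper_width: 0.0469
grip_force: 0.3
```

```bash
python3 m.py 4
```

```text
top size [133.1 108. ] ang-board 0.14 centre [30.8  9.2] corners [[-35.9, 63.1], [-35.6, -45.0], [97.5, -44.6], [97.2, 63.4]]
scene size [146.  112.5] ang-board 0.18 centre [25.5 10.9] corners [[-47.7, 66.9], [-47.3, -45.6], [98.7, -45.2], [98.3, 67.4]]
```

It's square now, with about 7 mm left. I'll push in gently and watch the force.

Emit:
{"api": "jog_arm", "payload": {
  "motion": [
    {"x": 2, "y": 0, "z": 0, "spin": 0, "jaw": 55},
    {"x": 4, "y": 0, "z": 0, "spin": 0, "jaw": 55},
    {"x": 5, "y": 0, "z": 0, "spin": 0, "jaw": 55},
    {"x": 6, "y": 0, "z": 0, "spin": 0, "jaw": 55},
    {"x": 6.5, "y": 0, "z": 0, "spin": 0, "jaw": 55}
  ]
}}

```text
t: 9.12
tcp_pos: [0.5435, -0.0322, 0.0274]
ee_rot: [3.142, 0.001, 0.066]
ft_force: [-5.2, 0.2, 5.0]
gripper_width: 0.0469
grip_force: 2.6
```

Emit:
{"api": "jog_arm", "payload": {
  "motion": [
    {"x": 0.4, "y": 0, "z": 0, "spin": 0, "jaw": 55},
    {"x": 0.8, "y": 0, "z": 0, "spin": 0, "jaw": 55},
    {"x": 0.8, "y": 0, "z": 0, "spin": 0, "jaw": 55}
  ]
}}

```text
t: 9.5
tcp_pos: [0.5444, -0.0321, 0.0274]
ee_rot: [-3.142, 0.001, 0.066]
ft_force: [-5.1, -0.7, 4.8]
gripper_width: 0.0471
grip_force: 2.5
```

Emit:
{"api": "jog_arm", "payload": {
  "motion": [
    {"x": 0.5, "y": 0, "z": 0, "spin": 0, "jaw": 55},
    {"x": 1, "y": 0, "z": 0, "spin": 0, "jaw": 55},
    {"x": 1.5, "y": 0, "z": 0, "spin": 0, "jaw": 55},
    {"x": 1.5, "y": 0, "z": 0, "spin": 0, "jaw": 55}
  ]
}}

```text
t: 10.0
tcp_pos: [0.5457, -0.032, 0.0273]
ee_rot: [3.142, 0.001, 0.066]
ft_force: [-6.3, 0.6, 4.9]
gripper_width: 0.0469
grip_force: 3.0
```

Emit:
{"api": "jog_arm", "payload": {
  "motion": [
    {"x": 0.5, "y": 0, "z": 0, "spin": 0, "jaw": 55},
    {"x": 1, "y": 0, "z": 0, "spin": 0, "jaw": 55},
    {"x": 1.5, "y": 0, "z": 0, "spin": 0, "jaw": 55},
    {"x": 1.5, "y": 0, "z": 0, "spin": 0, "jaw": 55}
  ]
}}

```text
t: 10.5
tcp_pos: [0.5456, -0.032, 0.0272]
ee_rot: [-3.142, 0.004, 0.066]
ft_force: [-8.7, -0.3, 8.5]
gripper_width: 0.0469
grip_force: 4.7
```

```bash
python3 m.py 5
```

```text
top size [131.1  29.9] ang-board -3.35 centre [39.7 50.8] corners [[-24.8, 69.5], [-26.6, 39.7], [104.3, 32.0], [106.1, 61.8]]
scene size [141.9 113.5] ang-board 0.04 centre [31.8 10.3] corners [[-39.1, 67.0], [-39.1, -46.5], [102.8, -46.4], [102.7, 67.1]]
```

View pics/m5.png

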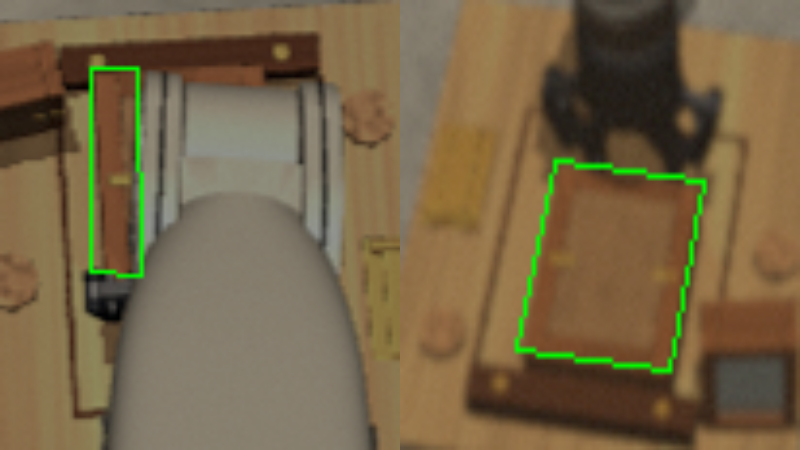

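The TCP has stopped and the force is rising, so the end is at the strip. I'll press a little more to seat it.

Emit:
{"api": "jog_arm", "payload": {
  "motion": [
    {"x": 0.8, "y": 0, "z": 0, "spin": 0, "jaw": 55},
    {"x": 1.6, "y": 0, "z": 0, "spin": 0, "jaw": 55},
    {"x": 2.4, "y": 0, "z": 0, "spin": 0, "jaw": 55},
    {"x": 2.4, "y": 0, "z": 0, "spin": 0, "jaw": 55}
  ]
}}

```text
t: 11.1
tcp_pos: [0.5455, -0.032, 0.0271]
ee_rot: [-3.142, 0.009, 0.066]
ft_force: [-14.5, -1.9, 12.9]
gripper_width: 0.0469
grip_force: 7.6
```

The frame is firmly against the strip. I'll back away straight, then rise.

Emit:
{"api": "jog_arm", "payload": {
  "motion": [
    {"x": -2, "y": 0, "z": 0, "spin": 0, "jaw": 55},
    {"x": -4, "y": 0, "z": 0, "spin": 0, "jaw": 55},
    {"x": -8, "y": 0, "z": 0, "spin": 0, "jaw": 55},
    {"x": -15, "y": 0, "z": 0, "spin": 0, "jaw": 55},
    {"x": -30, "y": 0, "z": 0, "spin": 0, "jaw": 55},
    {"x": -60, "y": 0, "z": 0, "spin": 0, "jaw": 55},
    {"x": -90, "y": 0, "z": -20, "spin": 0, "jaw": 55},
    {"x": -120, "y": 0, "z": -60, "spin": 0, "jaw": 55},
    {"x": -150, "y": 0, "z": -100, "spin": 0, "jaw": 55},
    {"x": -170, "y": 0, "z": -120, "spin": 0, "jaw": 55},
    {"x": -170, "y": 0, "z": -120, "spin": 0, "jaw": 55},
    {"x": -170, "y": 0, "z": -120, "spin": 0, "jaw": 55}
  ]
}}

```text
t: 12.6
tcp_pos: [0.3812, -0.0428, 0.1471]
ee_rot: [3.142, -0.001, 0.066]
ft_force: [-0.2, -0.2, -0.8]
gripper_width: 0.0468
grip_force: 0.0
```

```bash
python3 m.py 6
```

```text
top size [141.1 109.4] ang-board -0.09 centre [36.   8.7] corners [[-34.5, 63.5], [-34.6, -45.9], [106.5, -46.1], [106.6, 63.3]]
scene size [139.5 112.2] ang-board -0.24 centre [33.2 11.7] corners [[-36.3, 68.1], [-36.7, -44.0], [102.7, -44.6], [103.2, 67.5]]
```

View pics/m6.png

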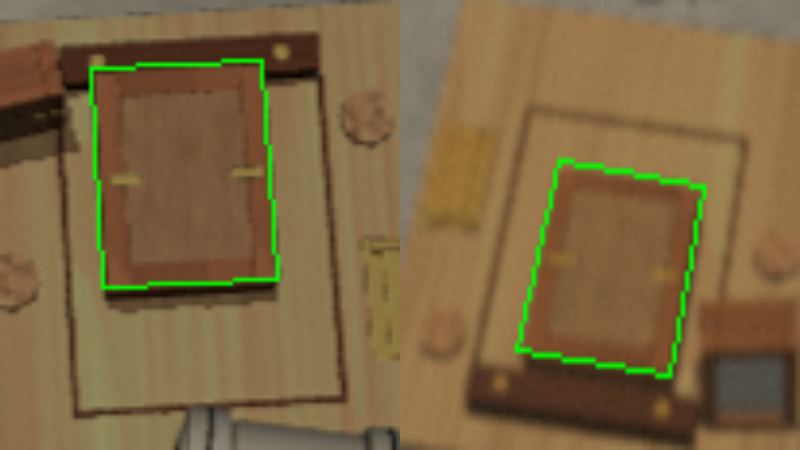

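The frame lies flat and square to the board within about 0.2°. Its end is against the strip (measured x 103–106, strip at 105), and y runs from -46 to 66, inside the side lines. The other things on the board look undisturbed.

```bash
python3 -c "
from plant import ticket; print(ticket.sign_off())"
```

```text
the job is handed in; nothing more can be done
None
```

The larger frame was tipped glass side down inside the rectangle, then pushed flat and square against the stop strip between the side lines; the job was handed in at about 13 s, with no verdict returned.

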